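Put the second door wedge away head to tail

TASK

The larder's two door wedges are kept in their small wooden tray as one block: one lies there already on its flat sole, the other was left standing in the dark plastic caddy. Lift it out and set it down on the free worktop, let go and take it again another way so that it can be turned over, then lay it in the tray on top of its mate, slope on slope and head to tail, so that the pair fills the tray squarely with a level top. Leave the lower wedge flat in its place, do not push the other things on the worktop about, and let go.

Things in the scene. Friction and masses are not known exactly. Their poses are not given: they have to be found in the camera images.
- loose_wedge: the wedge to put away: pale wood, 0.1 to 0.2 kg, 150 mm long, 42 mm thick between its parallel sides, 50 mm high at the blunt head, 14 mm at the tail. Origin: middle of the flat sole. x: along the sole, head (-75 mm) to tail (+75 mm); y: across the thickness; z: from the sole to the slope (32 mm at the origin). It starts upright in the caddy on its head end, x up
- loose_wedge_tail (a point): middle of the loose wedge's tail end face, 75 mm from its origin along x and 7 mm along z; at the start it is the top of the wedge, about 59 mm above the caddy's rim. Same axes as the wedge. The wedge can stand by itself on its head end and lie on its slope; the sole has a thin dark rubber inlay
- tray_wedge: an identical loose wedge with the same origin and axes, lying in the tray on its sole, z up, x along the tray's x. Put away, the other wedge has z straight down, its x opposite to this one's x, and its origin 64 mm straight above this one's origin
- tray: wooden tray fixed to the worktop, 178 x 70 mm outside; origin at the centre of its underside (worktop height), x along its length, z up. Inner floor 162 x 54 mm, 8 mm above the worktop; end boards (8 mm thick) 48 mm high from the worktop, side lips (8 mm thick) only 20 mm. The worktop between tray and caddy is free; a wall cabinet overhangs the back and a tall larder stands to the right
- caddy: dark plastic sink caddy, open at the top, fixed to the worktop: 66 x 168 mm outside, 95 mm high; origin at the centre of its underside, y along its length, x across. Inside 54 x 156 mm, floor 3 mm above the worktop. The wedge stands in it with its thickness across the caddy
- mug: bystander: upturned pale blue mug, 90 x 102 x 92 mm high, origin at the centre of its underside, z up
- salt: bystander: salt shaker, 44 mm across, 90 mm high, origin at the centre of its underside, z up
- spice: bystander: spice jar with a green cap, 46 mm across, 106 mm high, origin at the centre of its underside, z up
- coffee: bystander: coffee jar with a green lid, 89 mm across, 137 mm high, origin at the centre of its underside, z up
- saucer: bystander: round terracotta saucer, 129 mm across, 21 mm high, origin at the centre of its underside, z up
- tape: bystander: roll of tape lying flat, 104 mm across, 25 mm high, origin at the centre of its underside, z up

How it is judged:
By the outcome, as a careful person would: the job done as asked, in the order asked, and still so for the second after the job is handed in, with the robot touching nothing.
It also fails if it takes over 62 s, if anything falls off the work surface, if the arm or the gripper's body presses on something with over 40 N, if the wrist force passes 120 N, or if a joint passes its speed limit or range.

ROBOT

A 6-joint arm with a two-finger parallel gripper is mounted at the origin on a cart in front of the work surface, level with it; the furniture and walls round the work are solid. World frame = base frame: x ahead of the robot, y to its left, z up, the work surface at z = 0. Lengths are in mm, angles in rad, forces in N, time in s.
With the tool pointing down it reaches from about 275 to 1000 mm from the base axis. Payload 8.4 kg.
Tool frame: the origin (TCP) lies on the centre line of the jaws, within the pads' length; the fingertips stand r.tip_reach ahead of it and the grasp point (between the pads) lies 11 mm behind it (r.tip_reach is the distance from the TCP to the fingertips, in mm); z points along the fingers, y is the line along which they close (so a half turn about z gives the same grasp; the last joint's range is limited). The gripper opens to 85 mm and grips with 20 to 120 N. Pads are 22 mm wide; open, the fingers measure 114 mm over their backs; the gripper's body (76 mm by 85 mm) begins 54 mm behind the grasp point. The pads swing forward as they close: fully open they stand 13 mm farther back than shut.
Start: joints at [-1.325, 0.353, 1.633, -0, 1.155, -0.002], TCP at [153.293, -605.912, 239.281] pointing down, gripper open.
Joint ranges: [-2.63, 2.63], [-0.92, 2.1], [0.06, 2.66], [-1.3, 4.44], [0, 2.69], [-3.02, 3.02]. Speed limits (rad/s): [2.22, 2.22, 2.79, 3.14, 3.14, 3.14].

INTERFACE

Orientations are given as [roll, pitch, yaw] about the fixed x, y, z axes, in that order (R = Rz(yaw) Ry(pitch) Rx(roll)).
In Python, from rig import r gives the robot as it stands.
- The arm moves only by the tool carry_out, never from a script. Its argument "targets" is a list of rows, each an object with "dp": the shift along the tool's x, y, z in mm, a list of three; "yaw": the turn about the tool's z in degrees. A call has 1 to 12 rows; each row is the pose to reach, as a shift and turn from the pose commanded when the call began, along the tool's axes at that moment; what a row does not reach only later rows make up. A row lasts 1/8 s, in which the tool goes at most 62.5 mm and 10.7 degrees, less where a joint would pass 70% of its speed; a pose out of reach is approached as far as the arm can. A call with a gripper value outside its range is refused whole. "fingers" is the opening, from -1 (shut) to 1 (fully open), so that 0 is half open, set as the call begins (left out, the last holds). The fingers move at their own pace and stop on an object; "grip_force" is the grip in N (left out, the last holds). Time passes only in rows, so rows that repeat a pose let the fingers close. It gives the time, the measured TCP pose, the force, the opening and the grip force at its end, in the units of the state.
- r.sense(): the state, without advancing time (a new reading comes with each control period).
- r.grab_frame(name): name is "side" or "top" or "wrist"; returns the picture (420x560x3 uint8, red, green, blue); there is no depth.
- r.get_calibration(name): a dict with "fx", "fy", "cx", "cy" (pixels), "dist_coeffs" ([k1, k2, p1, p2, k3] as OpenCV has them; the pictures are not rectified), "rvec" (rotation vector, rad) and "tvec" (3), from world to camera coordinates, as OpenCV has them. Camera axes: x right, y down, z forward; pixel columns grow to the right and rows downward; lengths in mm; the calibration is good to about 2 mm. A picture is of the moment at which its call begins: read the wrist's pose just before it. get_calibration takes no time and is no camera call; for the wrist camera it gives the pose at the moment of the call.
- r.sign_off(): hands the job in; it is judged then, once.
The state is a dict: "clock": time; "qpos": joint angles; "qvel": joint speeds; "joint_efforts": joint torques, N m; "eef_pos": TCP position; "tcp_rot": TCP orientation; "contact_force": force on the tool from outside, world axes, zero at the start; "wrist_torque": the same for the moment, N m; "opening": opening from 0.0 (shut) to 1.0 (fully open); "grasp_force": force on a finger pad.
Only numpy, scipy, OpenCV 4.12 (cv2) and the standard library are available. Lean on these libraries where they do the work, as an engineer would, in place of code of your own. Each camera call takes 0.05 s, during which the arm holds its last target. There are 200 camera calls.

## Working session

There is one attempt and no reset: what is moved stays moved. The work goes in short steps, Python scripts to look and compute and a tool call to move; the robot and the scene stay as the last step left them, time stands still between calls to the robot, and variables do not carry over. Pictures are saved under pics/ and viewed, at most 10 in all, crops included, and the job is handed in when it is done.

Besides the shell and the picture viewer there is one more tool, called after ">>>" by a JSON object that holds its "fn" and its "kwargs". carry_out: Moves the arm, as the interface text tells. Its arguments: {"type":"object","properties":{"targets":{"type":"array","items":{"type":"object","properties":{"dp":{"type":"array","items":{"type":"number"}},"yaw":{"type":"number"}}}},"fingers":{"type":"number"},"grip_force":{"type":"number"}},"required":["targets"]}

```bash
ls; mkdir -p pics; python3 - <<'E'
from rig import r
import cv2,json
print(r.sense(), r.tip_reach)
for n in ["top","side","wrist"]:
    print(n,r.get_calibration(n))
    im=r.grab_frame(n); cv2.imwrite(f"pics/{n}0.png",im[:,:,::-1])
E
```

```text
pics
{'clock': 0.0, 'qpos': array([-1.32542361e+00,  3.53631836e-01,  1.63416624e+00, -1.51517540e-05,
        1.15518728e+00, -2.39027073e-03]), 'qvel': array([-8.30508717e-04, -7.13979138e-04,  9.57011218e-04, -6.33280365e-04,
        4.46187313e-05, -2.20975019e-04]), 'joint_efforts': array([ 1.87420839e-03, -6.05234456e+01, -3.42069089e+01,  2.01266153e-04,
        9.32268013e-03, -3.23892516e-05]), 'eef_pos': array([ 153.15750928, -605.44982628,  238.55812012]), 'tcp_rot': array([-3.14019992e+00,  1.05243927e-05,  2.47769126e-01]), 'contact_force': array([0.0635002 , 0.49539489, 0.47319433]), 'wrist_torque': array([0.02107348, 0.03171681, 0.01780115]), 'grasp_force': 0.0, 'opening': 1.0050189474029847} 8.0
top {'fx': 416.21322074078273, 'fy': 416.21322074078273, 'cx': 278.2199565824383, 'cy': 214.52552844827315, 'dist_coeffs': array([-0.08138037,  0.        ,  0.        ,  0.        ,  0.        ]), 'rvec': array([ 2.11378356, -2.12061527,  0.16279306]), 'tvec': array([286.70921799, 561.36343816, 877.59563575])}
side {'fx': 497.822083158132, 'fy': 497.822083158132, 'cx': 279.8066543123538, 'cy': 210.36118501005214, 'dist_coeffs': array([-0.12350052,  0.        ,  0.        ,  0.        ,  0.        ]), 'rvec': array([ 0.98500597, -2.73511429,  0.69144632]), 'tvec': array([ 573.3609201 ,  182.99339166, 1224.08868602])}
wrist {'fx': 322.7446554823593, 'fy': 322.7446554823593, 'cx': 276.6636454872227, 'cy': 202.87618579053702, 'dist_coeffs': array([-0.0582282,  0.       ,  0.       ,  0.       ,  0.       ]), 'rvec': array([-2.2810543 ,  1.77311583,  0.27345053]), 'tvec': array([-624.90508162,  -40.27335478,  380.1358248 ])}
```

View pics/top0.png

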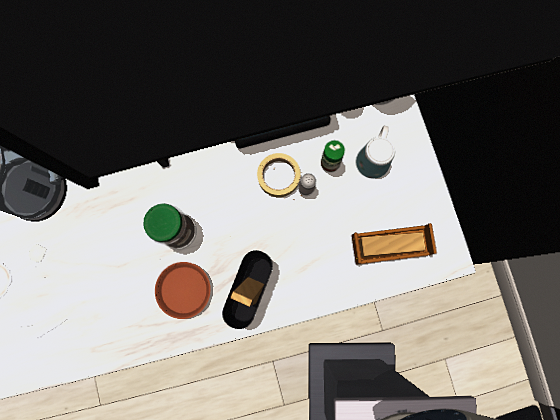

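View pics/side0.png

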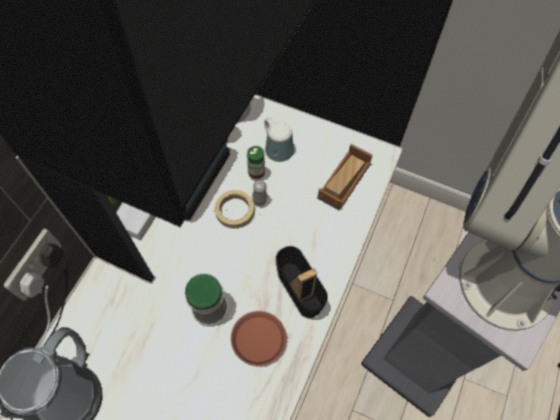

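Top view: tray centred near (394,244), caddy near (247,290) with the wedge at about (248,290), free worktop between them. Side view: tray (346,176), caddy (302,281), wedge top (305,275). Next I'll cast rays and take enlarged crops.

```bash
cat > h.py <<'E'
import numpy as np, cv2
from rig import r
from scipy.spatial.transform import Rotation as Ro
def K(c): return np.array([[c['fx'],0,c['cx']],[0,c['fy'],c['cy']],[0,0,1]])
def ray(c,uv):
    p=cv2.undistortPoints(np.array(uv,float).reshape(-1,1,2),K(c),c['dist_coeffs']).reshape(-1,2)
    R=cv2.Rodrigues(c['rvec'])[0]; d=np.c_[p,np.ones(len(p))]@R
    return -R.T@c['tvec'], d
def plane(c,uv,z):
    o,d=ray(c,uv); return o+d*((z-o[2])/d[:,2])[:,None]
def proj(c,P):
    return cv2.projectPoints(np.array(P,float).reshape(-1,1,3),c['rvec'],c['tvec'],K(c),c['dist_coeffs'])[0].reshape(-1,2)
E
python3 - <<'E'
from h import *
t=cv2.imread('pics/top0.png'); s=cv2.imread('pics/side0.png')
a=cv2.resize(t[205:285,335:455],None,fx=3.3,fy=3.3,interpolation=cv2.INTER_CUBIC)
b=cv2.resize(t[240:340,210:285],None,fx=3.3,fy=3.3,interpolation=cv2.INTER_CUBIC)
c_=cv2.resize(s[135:215,310:380],None,fx=3.3,fy=3.3,interpolation=cv2.INTER_CUBIC)
d=cv2.resize(s[235:325,265:335],None,fx=3.3,fy=3.3,interpolation=cv2.INTER_CUBIC)
W=np.zeros((600,660,3),np.uint8)
for im,(x,y) in ((a,(0,0)),(b,(400,0)),(c_,(0,335)),(d,(400,302))):
    im=im[:600-y,:660-x]; W[y:y+im.shape[0],x:x+im.shape[1]]=im
cv2.imwrite('pics/crop0.png',W)
c=r.get_calibration('top')
print('tray',plane(c,[[394,244]],40).round(),'caddy',plane(c,[[247,290]],95).round())
for n,uv,z in (('saucer',(183,290),15),('coffee',(163,223),137),('salt',(308,181),90),('tape',(279,175),25),('spice',(334,150),106),('mug',(378,152),92)):
    print(n,plane(c,[uv],z).round()[0])
print('wallcab edge cnr',plane(c,[[95,185],[415,95]],0).round(), 'counter front',plane(c,[[0,400],[470,275]],0).round())
E
```

```text
tray [[496.  26.  40.]] caddy [[396. 349.  95.]]
saucer [395. 504.  15.]
coffee [531. 520. 137.]
salt [630. 219.  90.]
tape [662. 284.  25.]
spice [694. 162. 106.]
mug [694.  64.  92.]
wallcab edge cnr [[648. 738.   0.]
 [876. -59.   0.]] counter front [[ 131.  943.    0.]
 [ 427. -160.    0.]]
```

View pics/crop0.png

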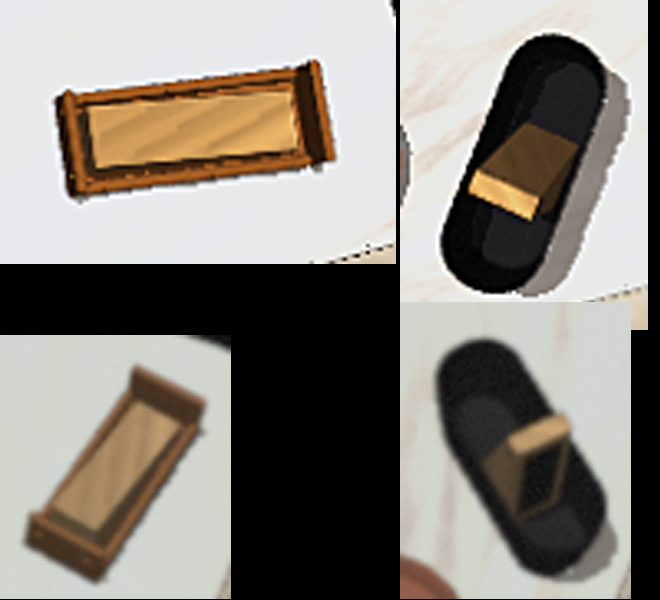

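View pics/wrist0.png

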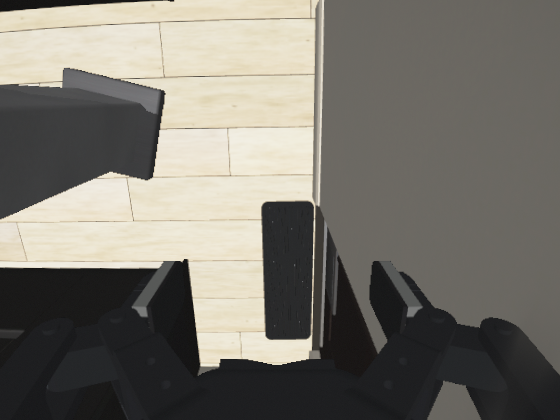

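Crops: the mate's bright face spans about (363,247)–(425,241) in the top view. The loose wedge's tail faces up at about (246,299), with its rubber sole towards the robot and its slope away. The wrist camera still sees only floor. I'll triangulate the mate's end heights and plan the approach.

```bash
cat >> h.py <<'E'
def tri(c1,u1,c2,u2):
    o1,d1=ray(c1,[u1]);o2,d2=ray(c2,[u2]);d1=d1[0];d2=d2[0]
    A=np.c_[d1,-d2];s=np.linalg.lstsq(A,o2-o1,rcond=None)[0]
    a=o1+s[0]*d1;b=o2+s[1]*d2
    return (a+b)/2,np.linalg.norm(a-b)
def go(p,yaw_deg,frm=None,pr=True):
    """dp and yaw (tool axes) from present pose to world p, world yaw"""
    if frm is None:
        s=r.sense(); frm=(s['eef_pos'],s['tcp_rot'])
    R=Ro.from_euler('xyz',frm[1]).as_matrix()
    dp=R.T@(np.array(p)-frm[0]); dy=-(yaw_deg-np.degrees(frm[1][2])); dy=(dy+180)%360-180
    print('go',p,yaw_deg,'dp',dp.round(1),'yaw',round(dy,1),'rows>=',round(max(np.linalg.norm(dp)/62.5,abs(dy)/10.7),1))
E
python3 - <<'E'
from h import *
t=r.get_calibration('top');s=r.get_calibration('side')
print(tri(t,(362.7,247),s,(333,191.7)),tri(t,(425,240.8),s,(358.5,157.4)))
# wedge tail face: top crop and side crop mids
print(tri(t,(210+105/3.3,240+195/3.3),s,(265+140/3.3,235+133/3.3)))
w=r.get_calibration('wrist');R=cv2.Rodrigues(w['rvec'])[0];st=r.sense()
T=Ro.from_euler('xyz',st['tcp_rot']).as_matrix()
print('cam in tool',T.T@(-R.T@w['tvec']-st['eef_pos']),'axis',T.T@R[2], 'imgx in tool',T.T@R[0])
go([250,-250,380],14.2+50)
go([300,150,400],120)
E
```

```text
(array([487.44346632,  96.76828593,  47.101653  ]), np.float64(3.875302963524411)) (array([504.23761927, -51.41701504,  21.56669596]), np.float64(1.6631041116699492))
(array([377.58584499, 353.50412756, 146.53920665]), np.float64(1.6039591512245763))
cam in tool [  76.44240839    0.46183058 -135.45315015] axis [-2.99960075e-01  6.69399903e-04  9.53951521e-01] imgx in tool [ 1.32739262e-03  9.99999079e-01 -2.84327339e-04]
go [250, -250, 380] 64.2 dp [ 181.  -321.1 -140.9] yaw -50.0 rows>= 6.3
go [300, 150, 400] 120 dp [ 327.6 -696.6 -160.5] yaw -105.8 rows>= 12.6
```

>>> {"fn": "carry_out", "kwargs": {"targets": [{"dp": [181,-321,-141],"yaw": -50},{"dp": [181,-321,-141],"yaw": -50},{"dp": [181,-321,-141],"yaw": -50},{"dp": [181,-321,-141],"yaw": -50},{"dp": [181,-321,-141],"yaw": -50},{"dp": [181,-321,-141],"yaw": -50},{"dp": [181,-321,-141],"yaw": -50}], "fingers": 1}}

```text
clock: 1.02
eef_pos: [250.4, -248.1, 381.6]
tcp_rot: [3.139, 0.0, 1.123]
contact_force: [-0.0, -1.3, -0.7]
opening: 1.004
grasp_force: 0.0
```

```bash
python3 - <<'E'
from h import *
go([360,270,330],160)
c=r.get_calibration('top')
print(plane(c,[(210+150/3.3,240+35/3.3),(210+90/3.3,240+290/3.3),(210+40/3.3,240+230/3.3),(210+205/3.3,240+95/3.3)],95).round())
E
```

```text
go [360, 270, 330] 160 dp [ 514.4 -125.9   51.2] yaw -95.7 rows>= 8.9
[[478. 332.  95.]
 [319. 368.  95.]
 [355. 400.  95.]
 [440. 297.  95.]]
```

>>> {"fn": "carry_out", "kwargs": {"targets": [{"dp": [514,-126,51],"yaw": -96},{"dp": [514,-126,51],"yaw": -96},{"dp": [514,-126,51],"yaw": -96},{"dp": [514,-126,51],"yaw": -96},{"dp": [514,-126,51],"yaw": -96},{"dp": [514,-126,51],"yaw": -96},{"dp": [514,-126,51],"yaw": -96},{"dp": [514,-126,51],"yaw": -96},{"dp": [514,-126,51],"yaw": -96},{"dp": [514,-126,51],"yaw": -96},{"dp": [514,-126,51],"yaw": -96}]}}

```text
clock: 2.4
eef_pos: [359.9, 266.7, 329.0]
tcp_rot: [-3.14, -0.0, 2.795]
contact_force: [-0.2, 0.1, 0.5]
opening: 1.002
grasp_force: 0.0
```

```bash
python3 - <<'E'
from h import *
im=r.grab_frame('wrist'); cv2.imwrite('pics/w1.png',im[:,:,::-1])
np.save('w1.npy',r.get_calibration('wrist'),allow_pickle=True)
E
```

```text
(no output)
```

View pics/w1.png

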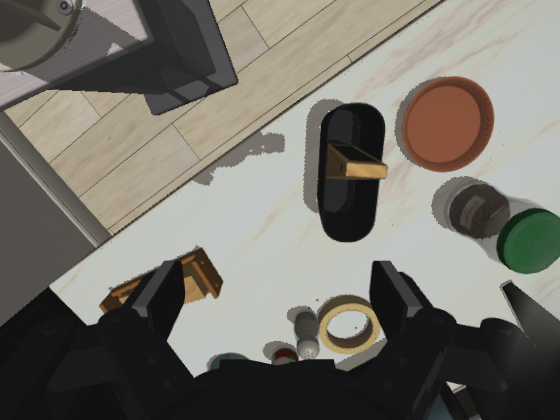

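The wrist view shows the caddy at about (350,172), the tail face at about (365,171), and the tray partly hidden at lower left. I'll measure the tail face by colour.

```bash
python3 - <<'E'
from h import *
c=r.get_calibration('wrist'); im=cv2.imread('pics/w1.png')
hsv=cv2.cvtColor(im,cv2.COLOR_BGR2HSV)
m=cv2.inRange(hsv,(8,60,140),(30,255,255)); m[:,:320]=0;m[:,395:]=0;m[:140]=0;m[195:]=0
cs,_=cv2.findContours(m,cv2.RETR_EXTERNAL,cv2.CHAIN_APPROX_NONE);k=max(cs,key=cv2.contourArea)
b=cv2.boxPoints(cv2.minAreaRect(k));print(b.round(1),cv2.contourArea(k))
P=plane(c,b,153);print(P.round(1),P.mean(0).round(1),[np.linalg.norm(P[i]-P[i-1]).round(1) for i in range(4)])
d=cv2.inRange(im,(0,0,0),(45,45,45));d[:90]=0;d[255:]=0;d[:,:312]=0;d[:,398:]=0
cs,_=cv2.findContours(d,cv2.RETR_EXTERNAL,cv2.CHAIN_APPROX_NONE);k=max(cs,key=cv2.contourArea)
b=cv2.boxPoints(cv2.minAreaRect(k));P=plane(c,b,95);print(P.round(1),P.mean(0).round(1),[np.linalg.norm(P[i]-P[i-1]).round(1) for i in range(4)])
for i in range(4): 
    e=P[i]-P[i-1];print(np.degrees(np.arctan2(e[1],e[0])).round(1))
E
```

```text
[[345.8 175.1]
 [346.7 162.4]
 [386.7 165.5]
 [385.8 178.1]] 456.5
[[375.9 332.6 153. ]
 [364.1 337.1 153. ]
 [380.4 373.5 153. ]
 [392.4 369.4 153. ]] [378.2 353.2 153. ] [np.float64(40.4), np.float64(12.6), np.float64(39.9), np.float64(12.7)]
[[458.1 280.4  95. ]
 [304.1 338.5  95. ]
 [331.  404.4  95. ]
 [490.  354.5  95. ]] [395.8 344.4  95. ] [np.float64(80.7), np.float64(164.7), np.float64(71.1), np.float64(166.6)]
-113.3
159.3
67.8
-17.4
```

```bash
python3 - <<'E'
from h import *
print(r.sense()['eef_pos'])
go([381,352,190],156)
go([381,352,108],156)
E
```

```text
[360.0292898  266.38157225 329.2025319 ]
go [381, 352, 190] 156 dp [  9.4  87.7 139.1] yaw 4.1 rows>= 2.6
go [381, 352, 108] 156 dp [  9.4  87.8 221.1] yaw 4.1 rows>= 3.8
```

>>> {"fn": "carry_out", "kwargs": {"targets": [{"dp": [9.5,88,60],"yaw": 4},{"dp": [9.5,88,120],"yaw": 4},{"dp": [9.5,88,139],"yaw": 4},{"dp": [9.5,88,139],"yaw": 4},{"dp": [9.5,88,165],"yaw": 4},{"dp": [9.5,88,195],"yaw": 4},{"dp": [9.5,88,221],"yaw": 4},{"dp": [9.5,88,221],"yaw": 4}]}}

```text
clock: 3.45
eef_pos: [381.4, 352.2, 109.3]
tcp_rot: [-3.141, -0.0, 2.724]
contact_force: [0.3, 0.2, 0.5]
opening: 1.002
grasp_force: 0.0
```

>>> {"fn": "carry_out", "kwargs": {"targets": [{"dp": [0,0,0],"yaw": 0},{"dp": [0,0,0],"yaw": 0},{"dp": [0,0,0],"yaw": 0},{"dp": [0,0,0],"yaw": 0},{"dp": [0,0,0],"yaw": 0},{"dp": [0,0,0],"yaw": 0}], "fingers": -1, "grip_force": 40}}

```text
clock: 4.2
eef_pos: [381.7, 353.5, 109.8]
tcp_rot: [3.141, 0.001, 2.726]
contact_force: [-1.3, -1.9, 11.3]
opening: 0.486
grasp_force: 39.4
```

```bash
python3 - <<'E'
from h import *
s=r.sense();print(s['eef_pos'],s['tcp_rot'],s['opening'],s['grasp_force'],s['contact_force'])
E
```

```text
[381.68296463 353.54712602 109.80009814] [3.14053918e+00 8.06067284e-04 2.72632543e+00] 0.48606806092627414 39.38938143197447 [-1.34048723 -1.89842907 11.25963406]
```

```bash
python3 - <<'E'
from h import *
go([382,353,235],156)
go([356,238,235],165)
go([356,238,118],165)
E
```

```text
go [382, 353, 235] 156 dp [  -0.6   -0.2 -125.2] yaw 0.2 rows>= 2.0
go [356, 238, 235] 165 dp [ -23.2 -116.  -125.3] yaw -8.8 rows>= 2.8
go [356, 238, 118] 165 dp [ -23.1 -116.1   -8.3] yaw -8.8 rows>= 1.9
```

>>> {"fn": "carry_out", "kwargs": {"targets": [{"dp": [0,0,-20],"yaw": 0},{"dp": [0,0,-60],"yaw": 0},{"dp": [0,0,-110],"yaw": 0},{"dp": [0,0,-125],"yaw": 0},{"dp": [-8,-40,-125],"yaw": -4},{"dp": [-20,-90,-125],"yaw": -9},{"dp": [-23,-116,-125],"yaw": -9},{"dp": [-23,-116,-100],"yaw": -9},{"dp": [-23,-116,-60],"yaw": -9},{"dp": [-23,-116,-25],"yaw": -9},{"dp": [-23,-116,-8],"yaw": -9},{"dp": [-23,-116,-8],"yaw": -9}]}}

```text
clock: 5.7
eef_pos: [354.1, 237.0, 114.8]
tcp_rot: [-3.139, -0.003, 2.883]
contact_force: [0.5, 0.5, -1.2]
opening: 0.487
grasp_force: 41.7
```

```bash
python3 - <<'E'
from h import *
s=r.sense();print(s['eef_pos'],s['tcp_rot'],s['opening'],s['grasp_force'],s['contact_force'])
a=r.grab_frame('side')[150:350,180:420];b=r.grab_frame('top')[200:360,180:470]
a=cv2.resize(a[:,:,::-1],None,fx=2,fy=2);b=cv2.resize(b[:,:,::-1],None,fx=1.0,fy=1.0)
W=np.zeros((400,780,3),np.uint8);W[:400,:480]=a;W[:160,485:775]=b
cv2.imwrite('pics/s2.png',W)
E
```

```text
[354.05909713 236.97144474 114.81341418] [-3.13860879e+00 -2.62084012e-03  2.88326314e+00] 0.4871965375716742 41.72542537562549 [ 0.46676297  0.49895483 -1.18480653]
```

View pics/s2.png

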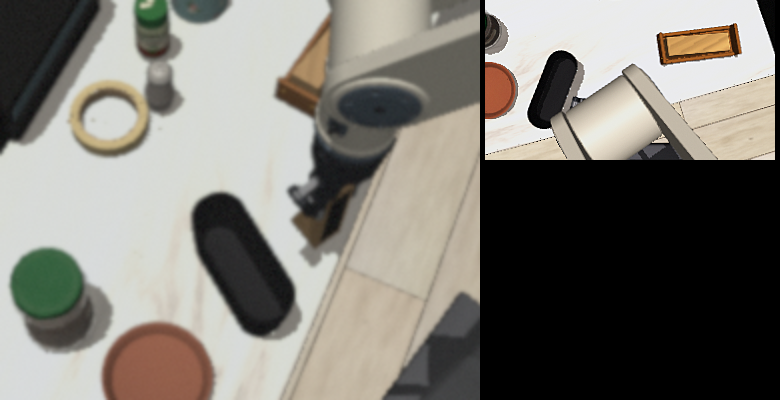

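The side crop shows the wedge hanging upright, clear of the caddy, with the worktop's front edge nearby at about (348,250). I'll check that margin.

```bash
python3 - <<'E'
from h import *
c=r.get_calibration('side')
print(plane(c,[(180+348/2,150+250/2),(180+320/2,150+245/2)],0).round())
E
```

```text
[[315. 229.   0.]
 [346. 246.   0.]]
```

>>> {"fn": "carry_out", "kwargs": {"targets": [{"dp": [-10,0,0],"yaw": 0},{"dp": [-10,0,3],"yaw": 0},{"dp": [-10,0,6],"yaw": 0},{"dp": [-10,0,7],"yaw": 0},{"dp": [-10,0,7],"yaw": 0}]}}

```text
clock: 6.42
eef_pos: [364.9, 235.3, 109.2]
tcp_rot: [-3.141, -0.0, 2.883]
contact_force: [0.2, -0.6, -2.6]
opening: 0.484
grasp_force: 41.8
```

>>> {"fn": "carry_out", "kwargs": {"targets": [{"dp": [0,0,1],"yaw": 0},{"dp": [0,0,1.5],"yaw": 0}]}}

```text
clock: 6.68
eef_pos: [365.1, 235.4, 107.8]
tcp_rot: [3.142, 0.0, 2.883]
contact_force: [0.0, 0.0, -1.5]
opening: 0.485
grasp_force: 41.8
```

>>> {"fn": "carry_out", "kwargs": {"targets": [{"dp": [0,0,0.7],"yaw": 0},{"dp": [0,0,1.2],"yaw": 0},{"dp": [0,0,1.5],"yaw": 0}]}}

```text
clock: 7.05
eef_pos: [365.1, 235.3, 106.4]
tcp_rot: [-3.142, -0.0, 2.883]
contact_force: [-1.5, -1.3, 5.5]
opening: 0.487
grasp_force: 42.5
```

>>> {"fn": "carry_out", "kwargs": {"targets": [{"dp": [0,0,0],"yaw": 0},{"dp": [0,0,0],"yaw": 0},{"dp": [0,0,0],"yaw": 0},{"dp": [0,0,0],"yaw": 0}], "fingers": 0.6}}

```text
clock: 7.55
eef_pos: [365.1, 235.4, 106.3]
tcp_rot: [3.141, 0.0, 2.883]
contact_force: [-0.1, -0.1, 0.5]
opening: 0.802
grasp_force: 0.0
```

>>> {"fn": "carry_out", "kwargs": {"targets": [{"dp": [0,0,-15],"yaw": 0},{"dp": [0,0,-40],"yaw": 0},{"dp": [0,0,-85],"yaw": 0},{"dp": [20,0,-110],"yaw": 0},{"dp": [20,0,-110],"yaw": 0}], "fingers": 1}}

```text
clock: 8.18
eef_pos: [346.0, 241.1, 217.9]
tcp_rot: [3.139, 0.002, 2.884]
contact_force: [-0.1, -0.3, -0.5]
opening: 1.001
grasp_force: 0.0
```

```bash
python3 - <<'E'
from h import *
s=r.sense();print(s['eef_pos'],s['tcp_rot'])
c=r.get_calibration('wrist')
im=r.grab_frame('wrist'); cv2.imwrite('pics/w3.png',im[:,:,::-1])
hsv=cv2.cvtColor(im,cv2.COLOR_RGB2HSV)
m=cv2.inRange(hsv,(8,60,140),(30,255,255))
cs,_=cv2.findContours(m,cv2.RETR_EXTERNAL,cv2.CHAIN_APPROX_NONE)
for k in sorted(cs,key=cv2.contourArea)[::-1][:5]:
    b=cv2.boxPoints(cv2.minAreaRect(k));P=plane(c,b,150)
    print(cv2.contourArea(k),b.mean(0).round(),P.round(1).tolist(),P.mean(0).round(1))
E
```

```text
[345.9586346  241.12125013 217.86741501] [3.13889207e+00 2.12695100e-03 2.88404574e+00]
6911.5 [512. 157.] [[375.8, 367.0, 150.0], [297.9, 373.8, 150.0], [311.8, 434.4, 150.0], [393.8, 434.3, 150.0]] [344.8 402.4 150. ]
635.0 [276. 242.] [[350.6, 220.8, 150.0], [359.8, 255.8, 150.0], [372.3, 252.9, 150.0], [362.9, 217.3, 150.0]] [361.4 236.7 150. ]
408.0 [177. 341.] [[411.5, 132.0, 150.0], [406.3, 147.1, 150.0], [434.2, 150.2, 150.0], [440.0, 134.5, 150.0]] [423.  140.9 150. ]
156.0 [195. 328.] [[394.1, 154.3, 150.0], [393.0, 157.7, 150.0], [436.6, 162.8, 150.0], [437.9, 159.2, 150.0]] [415.4 158.5 150. ]
116.0 [358. 369.] [[483.4, 262.3, 150.0], [481.8, 281.3, 150.0], [490.1, 281.8, 150.0], [491.8, 262.6, 150.0]] [486.8 272.  150. ]
```

View pics/w3.png

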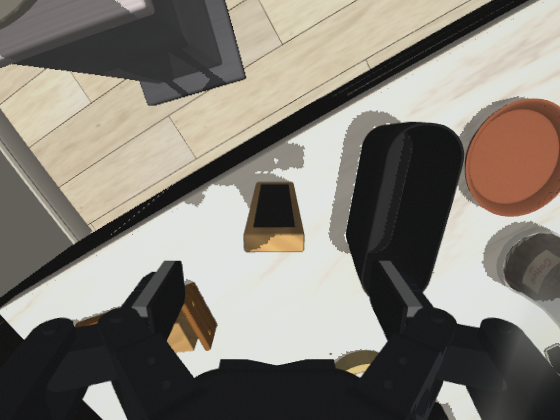

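The wrist view shows the wedge standing by itself, with its tail face at about (275,242) and its sole towards the robot. Since the tool only turns about the vertical, I'll tip the wedge onto its slope with the tail held loosely between the fingers, then take it again by its sides.

```bash
python3 - <<'E'
from h import *
go([361.4,236.7,218],75)
E
```

```text
go [361.4, 236.7, 218] 75 dp [-16.    0.1  -1.2] yaw 90.2 rows>= 8.4
```

>>> {"fn": "carry_out", "kwargs": {"targets": [{"dp": [-16,0,-2],"yaw": 10},{"dp": [-16,0,-2],"yaw": 20},{"dp": [-16,0,-2],"yaw": 30},{"dp": [-16,0,-2],"yaw": 40},{"dp": [-16,0,-2],"yaw": 50},{"dp": [-16,0,-2],"yaw": 60},{"dp": [-16,0,-2],"yaw": 70},{"dp": [-16,0,-2],"yaw": 80},{"dp": [-16,0,-2],"yaw": 90},{"dp": [-16,0,-2],"yaw": 90},{"dp": [-16,0,-2],"yaw": 90}], "fingers": 0.41}}

```text
clock: 9.6
eef_pos: [361.1, 236.1, 217.6]
tcp_rot: [-3.141, 0.001, 1.316]
contact_force: [-0.3, 0.1, 0.0]
opening: 0.702
grasp_force: 0.0
```

```bash
python3 - <<'E'
from h import *
print(r.sense()['eef_pos'],r.sense()['tcp_rot'],r.sense()['opening'])
go([361.4,236.7,125],75)
E
```

```text
[361.12770416 236.07625008 217.57522236] [-3.14082169e+00  9.03999352e-04  1.31614952e+00] 0.7023079905026363
go [361.4, 236.7, 125] 75 dp [ 0.8  0.2 92.6] yaw 0.4 rows>= 1.5
```

>>> {"fn": "carry_out", "kwargs": {"targets": [{"dp": [0,0,40],"yaw": 0},{"dp": [0,0,75],"yaw": 0},{"dp": [0,0,93],"yaw": 0},{"dp": [0,0,93],"yaw": 0},{"dp": [0,15,93],"yaw": 0},{"dp": [0,27,93],"yaw": 0},{"dp": [0,37,93],"yaw": 0},{"dp": [0,45,93],"yaw": 0},{"dp": [0,53,93],"yaw": 0},{"dp": [0,60,93],"yaw": 0},{"dp": [0,60,93],"yaw": 0}]}}

```text
clock: 10.98
eef_pos: [419.7, 220.9, 125.3]
tcp_rot: [3.141, -0.0, 1.312]
contact_force: [-0.8, 0.8, -0.0]
opening: 0.705
grasp_force: 0.0
```

```bash
python3 - <<'E'
from h import *
s=r.sense();print(s['eef_pos'],s['contact_force'])
a=r.grab_frame('side')[100:300,200:440];b=r.grab_frame('wrist')
W=np.zeros((400,780,3),np.uint8);W[:400,:480]=cv2.resize(a[:,:,::-1],None,fx=2,fy=2);W[:225,480:]=cv2.resize(b[:,:,::-1],(300,225))
cv2.imwrite('pics/s4.png',W)
E
```

```text
[419.66544726 220.92001992 125.25383945] [-0.77109781  0.80244679 -0.04586023]
```

View pics/s4.png

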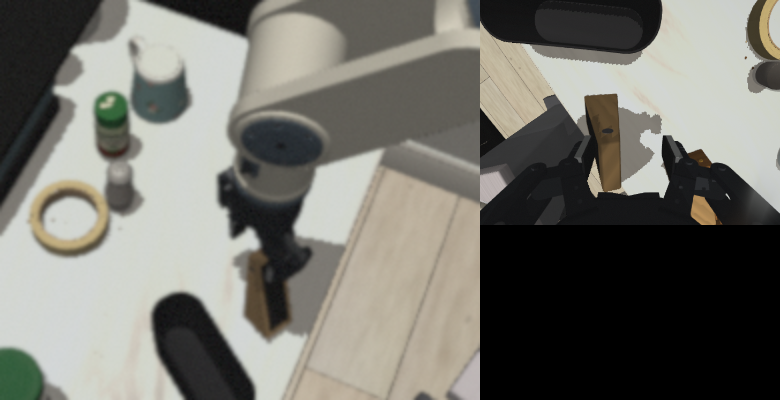

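The wedge is tilting between the fingers (wrist inset about (605,140)) and the contact is light. I'll go on over its balance point.

>>> {"fn": "carry_out", "kwargs": {"targets": [{"dp": [0,8,0],"yaw": 0},{"dp": [0,15,0],"yaw": 0},{"dp": [0,21,0],"yaw": 0},{"dp": [0,26,0],"yaw": 0},{"dp": [0,30,0],"yaw": 0},{"dp": [0,30,0],"yaw": 0}]}}

```text
clock: 11.82
eef_pos: [448.6, 213.3, 125.3]
tcp_rot: [3.141, -0.0, 1.312]
contact_force: [-0.2, -0.3, 0.0]
opening: 0.705
grasp_force: 0.2
```

>>> {"fn": "carry_out", "kwargs": {"targets": [{"dp": [0,8,5],"yaw": 0},{"dp": [0,16,11],"yaw": 0},{"dp": [0,24,18],"yaw": 0},{"dp": [0,32,26],"yaw": 0},{"dp": [0,38,31],"yaw": 0},{"dp": [0,44,37],"yaw": 0},{"dp": [0,47,44],"yaw": 0},{"dp": [0,49,51],"yaw": 0},{"dp": [0,50,58],"yaw": 0},{"dp": [0,51,65],"yaw": 0}]}}

```text
clock: 13.08
eef_pos: [497.9, 200.4, 60.2]
tcp_rot: [3.141, -0.0, 1.312]
contact_force: [0.0, 0.2, -1.1]
opening: 0.706
grasp_force: 0.0
```

```bash
python3 - <<'E'
from h import *
s=r.sense();print(s['eef_pos'],s['contact_force'])
a=r.grab_frame('side')[100:300,200:440];b=r.grab_frame('wrist')
W=np.zeros((400,780,3),np.uint8);W[:400,:480]=cv2.resize(a[:,:,::-1],None,fx=2,fy=2);W[:225,480:]=cv2.resize(b[:,:,::-1],(300,225))
cv2.imwrite('pics/s5.png',W)
E
```

```text
[497.91269826 200.4286702   60.20278545] [ 0.02065647  0.17123173 -1.05565145]
```

View pics/s5.png

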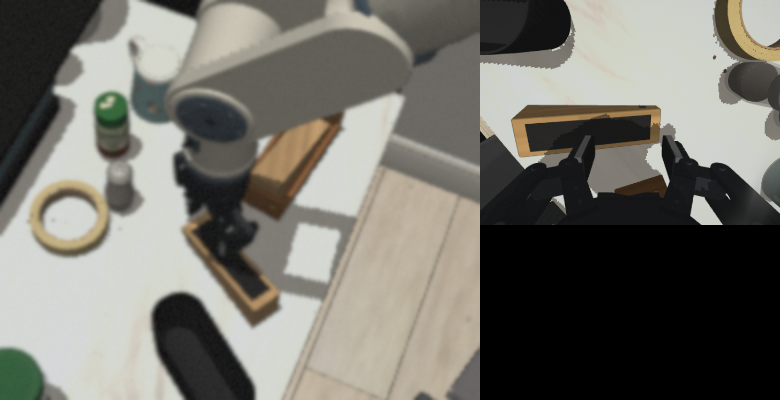

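The wedge now lies on its slope with the rubber sole up (wrist inset about (590,130)), clear of everything. I'll rise and measure it, then look at the tray from above.

>>> {"fn": "carry_out", "kwargs": {"targets": [{"dp": [0,0,-50],"yaw": 0},{"dp": [0,0,-110],"yaw": 0},{"dp": [0,0,-170],"yaw": 0},{"dp": [0,0,-190],"yaw": 0},{"dp": [0,0,-190],"yaw": 0}], "fingers": 1}}

```text
clock: 13.8
eef_pos: [498.0, 200.7, 251.7]
tcp_rot: [3.139, -0.002, 1.313]
contact_force: [-0.4, -1.7, -1.0]
opening: 0.998
grasp_force: 0.0
```

```bash
python3 - <<'E'
from h import *
s=r.sense();print(s['eef_pos'],s['tcp_rot'])
c=r.get_calibration('wrist');im=r.grab_frame('wrist')[:,:,::-1].copy();cv2.imwrite('pics/w6.png',im)
m=cv2.inRange(im,(0,0,0),(70,70,70));m[250:]=0
cs,_=cv2.findContours(m,cv2.RETR_EXTERNAL,cv2.CHAIN_APPROX_NONE)
o,_=ray(c,[[0,0]])
for k in sorted(cs,key=cv2.contourArea)[::-1][:6]:
    if cv2.contourArea(k)<500: continue
    b=cv2.boxPoints(cv2.minAreaRect(k));P=plane(c,b,31)
    print(cv2.contourArea(k),b.mean(0).round(),P.mean(0).round(1),[np.linalg.norm(P[i]-P[i-1]).round(1) for i in range(2)])
    a=np.radians(-15);p0=P.mean(0)
    # refine on the tilted sole plane
    n=np.array([np.sin(np.radians(13.5))*np.cos(a),np.sin(np.radians(13.5))*np.sin(a),np.cos(np.radians(13.5))])
    oo,dd=ray(c,b);
    for _ in range(4):
        p0=np.array([p0[0],p0[1],31.]);Q=oo+dd*(((p0-oo)@n)/(dd@n))[:,None];p0=Q.mean(0)
    L=[Q[i]-Q[i-1] for i in range(4)];l=max(L,key=np.linalg.norm)
    print('  sole',Q.round(1).tolist(),p0.round(1),np.degrees(np.arctan2(l[1],l[0])).round(1))
go([495,-20,330],96.5)
E
```

```text
[497.95748316 200.66265514 251.69309797] [ 3.13943093e+00 -1.77919007e-03  1.31260602e+00]
14481.0 [123.  56.] [373.8 361.8  31. ] [np.float64(219.8), np.float64(83.1)]
  sole [[271.4, 358.5, 56.2], [308.6, 426.6, 51.8], [486.8, 365.6, 6.7], [454.2, 286.9, 9.3]] [380.3 359.4  31. ] 158.6
8973.5 [514.  74.] [774.9 238.   31. ] [np.float64(150.2), np.float64(98.1)]
  sole [[721.5, 321.4, 49.1], [837.1, 305.7, 21.4], [839.6, 141.4, 10.6], [709.6, 177.9, 43.0]] [777.  236.6  31. ] -89.1
6253.0 [ 91. 217.] [266.2 204.6  31. ] [np.float64(238.1), np.float64(85.6)]
  sole [[161.3, 202.1, 57.0], [197.2, 270.7, 53.0], [382.3, 208.8, 6.2], [354.3, 129.5, 7.8]] [273.8 202.8  31. ] 159.4
2639.5 [241. 175.] [458.6 208.6  31. ] [np.float64(29.8), np.float64(124.5)]
  sole [[406.3, 238.1, 45.6], [523.3, 206.7, 16.5], [517.1, 176.6, 16.1], [397.9, 210.9, 45.8]] [461.2 208.1  31. ] 164.0
664.0 [443. 236.] [674.7  74.2  31. ] [np.float64(35.8), np.float64(52.2)]
  sole [[648.2, 102.8, 39.1], [705.0, 82.0, 24.6], [703.2, 43.8, 22.6], [644.7, 67.3, 37.7]] [675.3  74.   31. ] 158.2
593.5 [424.  49.] [679.5 287.6  31. ] [np.float64(70.9), np.float64(35.7)]
  sole [[649.5, 318.4, 40.0], [688.1, 324.2, 31.4], [712.0, 255.4, 21.6], [669.9, 250.7, 31.1]] [679.9 287.1  31. ] -70.9
go [495, -20, 330] 96.5 dp [-213.5   54.2  -80. ] yaw -21.3 rows>= 3.7
```

>>> {"fn": "carry_out", "kwargs": {"targets": [{"dp": [-50,13,-20],"yaw": -6},{"dp": [-100,26,-40],"yaw": -12},{"dp": [-150,40,-60],"yaw": -18},{"dp": [-200,54,-80],"yaw": -21.3},{"dp": [-213.5,54,-80],"yaw": -21.3},{"dp": [-213.5,54,-80],"yaw": -21.3}]}}

```text
clock: 14.6
eef_pos: [494.2, -20.1, 328.4]
tcp_rot: [-3.139, -0.001, 1.682]
contact_force: [-0.6, 0.7, 0.1]
opening: 1.0
grasp_force: 0.0
```

```bash
python3 - <<'E'
from h import *
s=r.sense();print(s['eef_pos'],s['tcp_rot'])
c=r.get_calibration('wrist');im=r.grab_frame('wrist')[:,:,::-1].copy();cv2.imwrite('pics/w7.png',im)
hsv=cv2.cvtColor(im,cv2.COLOR_BGR2HSV)
def rep(name,m,z):
    m[300:]=0
    cs,_=cv2.findContours(m,cv2.RETR_EXTERNAL,cv2.CHAIN_APPROX_NONE)
    for k in sorted(cs,key=cv2.contourArea)[::-1][:3]:
        b=cv2.boxPoints(cv2.minAreaRect(k));P=plane(c,b,z);ap=cv2.approxPolyDP(k,5,True).reshape(-1,2)
        print(name,cv2.contourArea(k),b.round().tolist(),P.mean(0).round(1),[np.linalg.norm(P[i]-P[i-1]).round(1) for i in range(2)],ap.tolist())
rep('all',cv2.inRange(hsv,(5,80,30),(30,255,255)),34)
rep('bright',cv2.inRange(hsv,(12,60,165),(30,255,255)),34)
crop=im[60:290,150:430];cv2.imwrite('pics/w7c.png',cv2.resize(crop,None,fx=2.6,fy=2.6,interpolation=cv2.INTER_CUBIC))
E
```

```text
[494.21138624 -20.09458697 328.40788459] [-3.13858465e+00 -8.73077000e-04  1.68177449e+00]
all 7048.0 [[255.0, 56.0], [311.0, 56.0], [311.0, 196.0], [255.0, 196.0]] [496.8  21.9  34. ] [np.float64(180.2), np.float64(69.2)] [[256, 56], [258, 196], [308, 196], [311, 57]]
all 242.5 [[284.0, 0.0], [323.0, 0.0], [323.0, 13.0], [284.0, 13.0]] [504.1 169.5  34. ] [np.float64(14.3), np.float64(46.5)] [[284, 0], [315, 13], [323, 2]]
all 4.0 [[433.0, 36.0], [439.0, 22.0], [441.0, 23.0], [435.0, 37.0]] [670.3 165.4  34. ] [np.float64(3.0), np.float64(17.2)] [[441, 23], [435, 37]]
bright 3632.0 [[267.0, 66.0], [302.0, 66.0], [302.0, 183.0], [267.0, 183.0]] [498.4  25.5  34. ] [np.float64(149.9), np.float64(43.5)] [[267, 66], [268, 180], [296, 176], [300, 183], [300, 66]]
bright 153.0 [[303.0, 185.0], [306.0, 65.0], [309.0, 65.0], [307.0, 185.0]] [526.9  27.9  34. ] [np.float64(4.6), np.float64(154.0)] [[309, 65], [304, 185]]
bright 133.0 [[296.0, 0.0], [323.0, 0.0], [323.0, 12.0], [296.0, 12.0]] [511.2 170.9  34. ] [np.float64(13.2), np.float64(32.2)] [[296, 0], [319, 12], [323, 2]]
```

View pics/w7c.png

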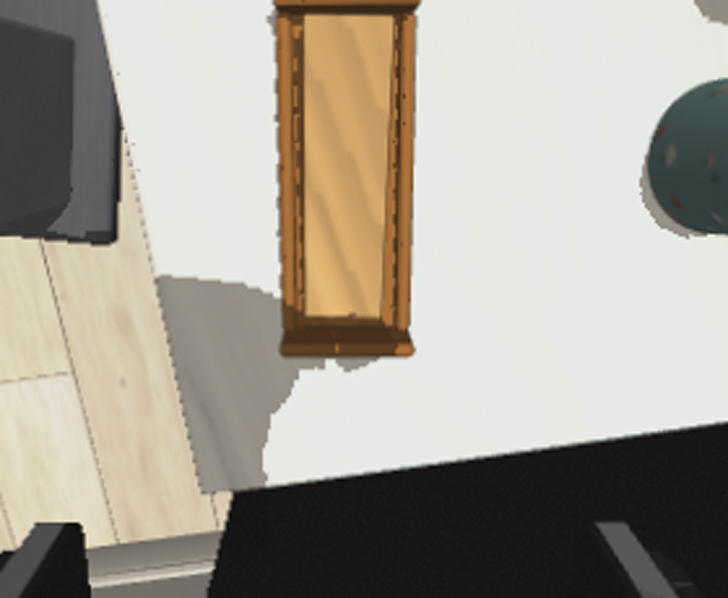

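The crop shows the mate in the tray, with the wide (near) head at the top, its edge at crop (302–392,14), and the tail edge at (304–378,318). I'll cast those onto their known heights.

```bash
python3 - <<'E'
from h import *
c=r.get_calibration('wrist')
f=lambda l:[(150+x/2.6,60+y/2.6) for x,y in l]
H=plane(c,f([(302,14),(392,14)]),58);T=plane(c,f([(304,318),(378,318)]),22)
print(H.round(1),T.round(1));h=H.mean(0);t=T.mean(0)
print('len',np.linalg.norm((t-h)[:2]),'x dir',np.degrees(np.arctan2(*(t-h)[1::-1])),'centre',(h+t)/2)
E1=plane(c,f([(275,2),(420,2)]),48);L=plane(c,f([(280,14),(280,330),(415,14),(411,330)]),20)
print('board',E1.round(1),'lips',L.round(1))
go([461,208,200],-15.5)
E
```

```text
[[467.9  96.5  58. ]
 [508.3 101.1  58. ]] [[483.4 -52.9  22. ]
 [523.2 -48.3  22. ]]
len 150.15390587421695 x dir -84.17874795991861 centre [495.68456631  24.09299948  40.        ]
board [[454.5 101.3  48. ]
 [521.  108.9  48. ]] lips [[455.4  99.   20. ]
 [471.1 -61.6  20. ]
 [521.6 106.6  20. ]
 [542.2 -53.4  20. ]]
go [461, 208, 200] -15.5 dp [229.5  -7.4 128.8] yaw 111.9 rows>= 10.5
```

```bash
python3 - <<'E'
from h import *
go([448,211.7,140],-15.5)
E
```

```text
go [448, 211.7, 140] -15.5 dp [234.6 -19.7 188.8] yaw 111.9 rows>= 10.5
```

>>> {"fn": "carry_out", "kwargs": {"targets": [{"dp": [25,-2,0],"yaw": 10},{"dp": [50,-4,10],"yaw": 20},{"dp": [80,-7,20],"yaw": 30},{"dp": [110,-9,40],"yaw": 40},{"dp": [140,-12,60],"yaw": 50},{"dp": [170,-14,80],"yaw": 60},{"dp": [200,-17,110],"yaw": 70},{"dp": [220,-18,140],"yaw": 80},{"dp": [234.6,-19.7,165],"yaw": 90},{"dp": [234.6,-19.7,180],"yaw": 100},{"dp": [234.6,-19.7,189],"yaw": 110},{"dp": [234.6,-19.7,189],"yaw": 112}]}}

```text
clock: 16.15
eef_pos: [447.3, 211.8, 139.7]
tcp_rot: [3.14, 0.003, -0.27]
contact_force: [-0.2, 0.3, 0.0]
opening: 1.001
grasp_force: 0.0
```

```bash
python3 - <<'E'
from h import *
s=r.sense();print(s['eef_pos'],np.degrees(s['tcp_rot']))
c=r.get_calibration('wrist');im=r.grab_frame('wrist')[:,:,::-1].copy();cv2.imwrite('pics/w8.png',im)
m=cv2.inRange(im,(0,0,0),(70,70,70))
# inlay component, predicted pixels of inlay's tail edge/centre/sides
d=np.array([.964,-.267,0]);n=np.array([.267,.964,0]);o=np.array([461.2,208.1,31])
u=d*np.cos(.2357)-np.array([0,0,np.sin(.2357)])
print('pred',proj(c,[o+62*u,o-0*u,o+50*u+15*n,o+50*u-15*n]).round())
k,lab,st,ce=cv2.connectedComponentsWithStats(m)
for i in range(1,k):
    if st[i,4]>800: print(st[i],ce[i].round())
go([448,211.7,15],-15.5)
E
```

```text
[447.31617262 211.82796918 139.71703853] [ 1.79891125e+02  1.56028713e-01 -1.54531033e+01]
pred [[276. 104.]
 [275. 185.]
 [256. 120.]
 [295. 120.]]
[ 370   72   45   93 1489] [390. 116.]
[ 256  104   39  162 6130] [275. 184.]
[    0   199   560   221 69871] [284. 338.]
go [448, 211.7, 15] -15.5 dp [ 3.000e-01 -1.000e-01  1.254e+02] yaw 0.1 rows>= 2.0
```

Prediction and image agree to a pixel, so I'll descend and grip.

>>> {"fn": "carry_out", "kwargs": {"targets": [{"dp": [0,0,40],"yaw": 0},{"dp": [0,0,80],"yaw": 0},{"dp": [0,0,110],"yaw": 0},{"dp": [0,0,122],"yaw": 0},{"dp": [0,0,125],"yaw": 0},{"dp": [0,0,125],"yaw": 0}]}}

```text
clock: 16.95
eef_pos: [449.7, 211.4, 17.1]
tcp_rot: [-3.141, -0.001, -0.27]
contact_force: [-1.4, 0.9, 0.8]
opening: 1.004
grasp_force: 0.0
```

>>> {"fn": "carry_out", "kwargs": {"targets": [{"dp": [0,0,0],"yaw": 0},{"dp": [0,0,0],"yaw": 0},{"dp": [0,0,0],"yaw": 0},{"dp": [0,0,0],"yaw": 0},{"dp": [0,0,0],"yaw": 0},{"dp": [0,0,0],"yaw": 0}], "fingers": -1, "grip_force": 25}}

```text
clock: 17.7
eef_pos: [449.5, 211.1, 16.9]
tcp_rot: [-3.141, -0.001, -0.27]
contact_force: [-0.9, -1.5, 5.5]
opening: 0.488
grasp_force: 25.6
```

```bash
python3 - <<'E'
from h import *
s=r.sense();print(s['eef_pos'],np.degrees(s['tcp_rot']))
go([448,211.7,160],-15.5)
go([496.9,12.2,160],95.8)
E
```

```text
[449.48914352 211.14225253  16.88294818] [-1.79964374e+02 -4.19125603e-02 -1.54964041e+01]
go [448, 211.7, 160] -15.5 dp [  -1.5   -0.2 -143.1] yaw 0.0 rows>= 2.3
go [496.9, 12.2, 160] 95.8 dp [  98.9  179.  -143.2] yaw -111.3 rows>= 10.4
```

>>> {"fn": "carry_out", "kwargs": {"targets": [{"dp": [0,0,-10],"yaw": 0},{"dp": [0,0,-35],"yaw": 0},{"dp": [0,0,-70],"yaw": 0},{"dp": [0,0,-110],"yaw": 0},{"dp": [0,0,-143],"yaw": 0},{"dp": [10,18,-143],"yaw": -10},{"dp": [20,36,-143],"yaw": -20},{"dp": [30,54,-143],"yaw": -30},{"dp": [40,72,-143],"yaw": -40},{"dp": [50,90,-143],"yaw": -50},{"dp": [60,108,-143],"yaw": -60},{"dp": [60,108,-143],"yaw": -60}]}}

```text
clock: 19.2
eef_pos: [478.0, 89.9, 159.7]
tcp_rot: [3.142, 0.0, 0.775]
contact_force: [0.8, 0.7, -1.6]
opening: 0.486
grasp_force: 26.3
```

```bash
python3 - <<'E'
from h import *
s=r.sense();print(s['eef_pos'],np.degrees(s['tcp_rot']),s['opening'],s['contact_force'])
go([496.9,13.2,160],95.8)
E
```

```text
[477.97867807  89.94833603 159.66051024] [1.79994926e+02 7.86009630e-04 4.43908187e+01] 0.48609927515555 [ 0.80389571  0.68195355 -1.58944878]
go [496.9, 13.2, 160] 95.8 dp [-40.2  68.1  -0.3] yaw -51.4 rows>= 4.8
```

>>> {"fn": "carry_out", "kwargs": {"targets": [{"dp": [-10,16,0],"yaw": -10},{"dp": [-20,32,0],"yaw": -20},{"dp": [-30,48,0],"yaw": -30},{"dp": [-36,60,0],"yaw": -40},{"dp": [-40,68,0],"yaw": -50},{"dp": [-40,68,0],"yaw": -51.4},{"dp": [-40,68,0],"yaw": -51.4},{"dp": [-40,68,0],"yaw": -51.4}]}}

```text
clock: 20.2
eef_pos: [497.0, 14.8, 159.3]
tcp_rot: [-3.142, -0.0, 1.671]
contact_force: [-0.3, -1.0, -1.9]
opening: 0.487
grasp_force: 26.3
```

```bash
python3 - <<'E'
from h import *
s=r.sense();print(s['eef_pos'],np.degrees(s['tcp_rot']),s['opening'],s['contact_force'])
go([496.9,13.2,90],95.8)
c=r.get_calibration('wrist');im=r.grab_frame('wrist')[:,:,::-1].copy();cv2.imwrite('pics/w9.png',im)
# tail end of loose wedge: inlay's tail edge and the mid tail edge predicted for level-sole / level-slope attitude
a=np.radians(95.8);e=np.array([np.cos(a),np.sin(a),0]);up=np.array([0,0,1.]);g=s['eef_pos']+11*up
for t in (0,13.5):
    th=np.radians(t);u=e*np.cos(th)-up*np.sin(th);w=-e*np.sin(th)-up*np.cos(th)
    o=g+11*u-6*w
    print(t,proj(c,[o+62*u,o+75*u,o+75*u+14*w]).round(1).tolist())
m=cv2.inRange(im,(0,0,0),(70,70,70));m[:,:200]=0;m[:,350:]=0
for row in range(40,250,6):
    x=np.where(m[row])[0]; print(row,(x.min(),x.max(),len(x)) if len(x) else '-',im[row,276].tolist(),end=' | ')
E
```

```text
[496.98630404  14.83969016 159.31338547] [-1.79994879e+02 -8.16699367e-03  9.57488356e+01] 0.48743308031655125 [-0.27600743 -1.01527226 -1.90438213]
go [496.9, 13.2, 90] 95.8 dp [-1.6 -0.2 69.3] yaw -0.1 rows>= 1.1
0 [[276.9, 111.2], [276.9, 72.4], [276.9, 75.6]]
13.5 [[276.9, 111.6], [276.9, 79.3], [276.9, 89.0]]
40 - [224, 229, 227] | 46 - [223, 229, 227] | 52 - [223, 229, 227] | 58 - [224, 230, 228] | 64 - [226, 230, 227] | 70 - [228, 230, 227] | 76 - [56, 107, 161] | 82 - [48, 80, 113] | 88 - [113, 179, 223] | 94 - [113, 179, 222] | 100 - [114, 180, 222] | 106 - [114, 178, 222] | 112 (np.int64(240), np.int64(312), 73) [44, 46, 47] | 118 (np.int64(240), np.int64(312), 73) [44, 46, 47] | 124 (np.int64(240), np.int64(312), 73) [45, 46, 47] | 130 (np.int64(240), np.int64(312), 73) [44, 45, 46] | 136 (np.int64(241), np.int64(312), 72) [45, 46, 46] | 142 (np.int64(241), np.int64(312), 72) [43, 46, 45] | 148 (np.int64(241), np.int64(312), 72) [45, 46, 47] | 154 (np.int64(241), np.int64(312), 72) [45, 47, 48] | 160 (np.int64(241), np.int64(312), 72) [45, 47, 47] | 166 (np.int64(241), np.int64(312), 72) [45, 45, 47] | 172 (np.int64(241), np.int64(312), 72) [44, 47, 48] | 178 (np.int64(241), np.int64(312), 72) [43, 45, 46] | 184 (np.int64(241), np.int64(312), 72) [43, 45, 45] | 190 (np.int64(241), np.int64(312), 72) [45, 46, 47] | 196 (np.int64(241), np.int64(312), 72) [44, 46, 46] | 202 (np.int64(241), np.int64(312), 72) [45, 46, 48] | 208 (np.int64(241), np.int64(312), 72) [44, 45, 45] | 214 (np.int64(241), np.int64(312), 72) [44, 45, 47] | 220 (np.int64(241), np.int64(312), 72) [43, 45, 46] | 226 (np.int64(241), np.int64(312), 72) [43, 46, 46] | 232 (np.int64(241), np.int64(312), 72) [45, 46, 47] | 238 (np.int64(241), np.int64(312), 72) [26, 28, 27] | 244 (np.int64(241), np.int64(312), 72) [29, 29, 28] |
```

>>> {"fn": "carry_out", "kwargs": {"targets": [{"dp": [-1.6,0,30],"yaw": 0},{"dp": [-1.6,0,55],"yaw": 0},{"dp": [-1.6,0,68],"yaw": 0},{"dp": [-1.6,0,74],"yaw": 0},{"dp": [-1.6,0,74],"yaw": 0}]}}

```text
clock: 20.88
eef_pos: [497.5, 12.8, 85.4]
tcp_rot: [3.142, -0.0, 1.673]
contact_force: [0.1, 0.0, -2.9]
opening: 0.487
grasp_force: 26.3
```

>>> {"fn": "carry_out", "kwargs": {"targets": [{"dp": [0,0,3],"yaw": 0},{"dp": [0,0,6],"yaw": 0},{"dp": [0,0,9],"yaw": 0},{"dp": [0,0,12],"yaw": 0}]}}

```text
clock: 21.38
eef_pos: [497.4, 12.7, 73.2]
tcp_rot: [3.141, 0.0, 1.674]
contact_force: [0.2, -0.1, -1.7]
opening: 0.484
grasp_force: 26.4
```

>>> {"fn": "carry_out", "kwargs": {"targets": [{"dp": [0,0,2],"yaw": 0},{"dp": [0,0,4],"yaw": 0},{"dp": [0,0,6],"yaw": 0},{"dp": [0,0,6],"yaw": 0}]}}

```text
clock: 21.88
eef_pos: [497.4, 12.7, 67.2]
tcp_rot: [3.142, 0.0, 1.674]
contact_force: [-0.4, -2.2, 1.3]
opening: 0.484
grasp_force: 26.6
```

>>> {"fn": "carry_out", "kwargs": {"targets": [{"dp": [0,0,1],"yaw": 0},{"dp": [0,0,2],"yaw": 0},{"dp": [0,0,3],"yaw": 0},{"dp": [0,0,4],"yaw": 0},{"dp": [0,0,4],"yaw": 0}]}}

```text
clock: 22.5
eef_pos: [497.3, 12.7, 63.2]
tcp_rot: [-3.142, -0.0, 1.674]
contact_force: [-0.2, -2.4, 1.5]
opening: 0.486
grasp_force: 26.6
```

>>> {"fn": "carry_out", "kwargs": {"targets": [{"dp": [0,0,1],"yaw": 0},{"dp": [0,0,2],"yaw": 0},{"dp": [0,0,3],"yaw": 0},{"dp": [0,0,3],"yaw": 0}]}}

```text
clock: 23.0
eef_pos: [497.3, 12.7, 60.2]
tcp_rot: [3.142, -0.0, 1.674]
contact_force: [-0.7, -1.7, 0.8]
opening: 0.492
grasp_force: 26.7
```

>>> {"fn": "carry_out", "kwargs": {"targets": [{"dp": [0,0,1],"yaw": 0},{"dp": [0,0,2],"yaw": 0},{"dp": [0,0,3],"yaw": 0},{"dp": [0,0,3],"yaw": 0}]}}

```text
clock: 23.5
eef_pos: [497.4, 12.7, 57.2]
tcp_rot: [3.141, -0.0, 1.674]
contact_force: [0.4, -4.1, 1.4]
opening: 0.487
grasp_force: 26.7
```

```bash
cat > m.py <<'E'
from h import *
s=r.sense();print(s['eef_pos'],s['contact_force'])
c=r.get_calibration('wrist');im=r.grab_frame('wrist')[:,:,::-1].copy();cv2.imwrite('pics/w10.png',im)
a=np.radians(95.8);e=np.array([np.cos(a),np.sin(a),0]);up=np.array([0,0,1.]);g=s['eef_pos']+11*up
for t in (0,5,10):
    th=np.radians(t);u=e*np.cos(th)-up*np.sin(th);w=-e*np.sin(th)-up*np.cos(th)
    o=g+11*u-6*w;n=np.cross(u,w)
    print(t,proj(c,[o+62*u,o+75*u,o+60*u+15*n,o+60*u-15*n,o+10*u+15*n,o+10*u-15*n]).round(1).tolist())
m=cv2.inRange(im,(0,0,0),(70,70,70));m[:,:200]=0;m[:,350:]=0
for row in range(100,190,10):
    x=np.where(m[row])[0]; print(row,(x.min(),x.max()) if len(x) else '-',end=' | ')
print([ (i,im[i,276].tolist()) for i in range(60,125,3)])
E
python3 m.py
```

```text
[497.39103535  12.72326115  57.22395004] [ 0.4100374  -4.10372524  1.36822679]
0 [[277.3, 111.2], [277.4, 72.4], [235.2, 117.0], [319.3, 117.2], [239.5, 245.3], [314.2, 245.5]]
5 [[277.3, 110.1], [277.4, 73.6], [237.2, 115.5], [317.3, 115.8], [240.0, 242.4], [313.7, 242.6]]
10 [[277.3, 110.5], [277.4, 76.5], [239.1, 115.6], [315.3, 115.9], [240.5, 239.9], [313.2, 240.1]]
100 - | 110 - | 120 (np.int64(236), np.int64(317)) | 130 (np.int64(237), np.int64(317)) | 140 (np.int64(237), np.int64(316)) | 150 (np.int64(237), np.int64(316)) | 160 (np.int64(238), np.int64(316)) | 170 (np.int64(238), np.int64(315)) | 180 (np.int64(238), np.int64(315)) | [(60, [47, 89, 134]), (63, [39, 73, 109]), (66, [48, 73, 93]), (69, [96, 150, 190]), (72, [101, 158, 200]), (75, [101, 156, 200]), (78, [79, 122, 155]), (81, [111, 174, 218]), (84, [111, 174, 218]), (87, [111, 174, 218]), (90, [111, 174, 219]), (93, [111, 174, 219]), (96, [111, 174, 218]), (99, [111, 175, 218]), (102, [111, 174, 218]), (105, [110, 173, 218]), (108, [109, 172, 218]), (111, [57, 72, 83]), (114, [42, 43, 44]), (117, [42, 44, 44]), (120, [42, 43, 44]), (123, [40, 40, 42])]
```

>>> {"fn": "carry_out", "kwargs": {"targets": [{"dp": [0,0,1],"yaw": 0},{"dp": [0,0,2],"yaw": 0},{"dp": [0,0,3],"yaw": 0},{"dp": [0,0,3],"yaw": 0}]}}

```text
clock: 24.05
eef_pos: [497.3, 12.7, 54.2]
tcp_rot: [-3.142, -0.0, 1.674]
contact_force: [0.9, -2.0, 1.5]
opening: 0.488
grasp_force: 26.7
```

```bash
python3 m.py
```

```text
[497.32175164  12.74795712  54.19074415] [ 0.94737678 -2.0337783   1.54946155]
0 [[277.4, 111.2], [277.5, 72.4], [235.3, 116.9], [319.4, 117.2], [239.6, 245.3], [314.2, 245.5]]
5 [[277.4, 110.0], [277.5, 73.6], [237.3, 115.5], [317.4, 115.7], [240.1, 242.4], [313.8, 242.6]]
10 [[277.3, 110.5], [277.5, 76.5], [239.2, 115.6], [315.4, 115.8], [240.5, 239.8], [313.3, 240.0]]
100 - | 110 - | 120 (np.int64(236), np.int64(318)) | 130 (np.int64(236), np.int64(318)) | 140 (np.int64(236), np.int64(317)) | 150 (np.int64(237), np.int64(317)) | 160 (np.int64(237), np.int64(316)) | 170 (np.int64(237), np.int64(316)) | 180 (np.int64(238), np.int64(316)) | [(60, [46, 86, 128]), (63, [36, 63, 93]), (66, [74, 115, 146]), (69, [99, 156, 198]), (72, [100, 156, 197]), (75, [95, 148, 186]), (78, [80, 126, 159]), (81, [111, 174, 218]), (84, [110, 174, 218]), (87, [111, 174, 218]), (90, [110, 173, 218]), (93, [111, 174, 218]), (96, [110, 174, 218]), (99, [110, 174, 218]), (102, [110, 174, 218]), (105, [110, 174, 218]), (108, [110, 173, 218]), (111, [102, 159, 204]), (114, [41, 43, 44]), (117, [42, 43, 44]), (120, [43, 44, 45]), (123, [40, 42, 43])]
```

>>> {"fn": "carry_out", "kwargs": {"targets": [{"dp": [0,0,0.7],"yaw": 0},{"dp": [0,0,1.4],"yaw": 0},{"dp": [0,0,1.4],"yaw": 0}]}}

```text
clock: 24.48
eef_pos: [497.3, 12.7, 53.6]
tcp_rot: [-3.142, 0.0, 1.674]
contact_force: [-3.0, -1.9, 13.8]
opening: 0.49
grasp_force: 28.2
```

>>> {"fn": "carry_out", "kwargs": {"targets": [{"dp": [0,0,0.5],"yaw": 0},{"dp": [0,0,1],"yaw": 0},{"dp": [0,0,1],"yaw": 0}]}}

```text
clock: 24.85
eef_pos: [497.4, 12.7, 53.5]
tcp_rot: [3.141, 0.0, 1.674]
contact_force: [-7.4, -3.1, 28.0]
opening: 0.484
grasp_force: 30.0
```

It's seated flush, so I'll ease the pressure, release and rise.

>>> {"fn": "carry_out", "kwargs": {"targets": [{"dp": [0,0,-1.5],"yaw": 0},{"dp": [0,0,-1.5],"yaw": 0}]}}

```text
clock: 25.1
eef_pos: [497.3, 12.9, 53.6]
tcp_rot: [-3.142, -0.0, 1.674]
contact_force: [-2.5, -0.4, 8.3]
opening: 0.489
grasp_force: 27.6
```

>>> {"fn": "carry_out", "kwargs": {"targets": [{"dp": [0,0,0],"yaw": 0},{"dp": [0,0,0],"yaw": 0},{"dp": [0,0,0],"yaw": 0},{"dp": [0,0,0],"yaw": 0},{"dp": [0,0,0],"yaw": 0}], "fingers": 0.8}}

```text
clock: 25.72
eef_pos: [497.3, 12.7, 53.3]
tcp_rot: [-3.141, -0.0, 1.674]
contact_force: [-0.3, -0.7, 0.0]
opening: 0.902
grasp_force: 0.0
```

>>> {"fn": "carry_out", "kwargs": {"targets": [{"dp": [0,0,-15],"yaw": 0},{"dp": [0,0,-50],"yaw": 0},{"dp": [0,0,-100],"yaw": 0},{"dp": [0,0,-150],"yaw": 0},{"dp": [0,0,-200],"yaw": 0},{"dp": [0,0,-220],"yaw": 0},{"dp": [0,0,-220],"yaw": 0}]}}

```text
clock: 26.6
eef_pos: [498.1, 12.8, 275.8]
tcp_rot: [3.137, 0.0, 1.674]
contact_force: [0.1, 0.3, -1.4]
opening: 0.898
grasp_force: 0.0
```

```bash
python3 - <<'E'
from h import *
s=r.sense();print(s['eef_pos'],s['clock'])
c=r.get_calibration('wrist');im=r.grab_frame('wrist')[:,:,::-1].copy();cv2.imwrite('pics/w11.png',im)
m=cv2.inRange(im,(0,0,0),(70,70,70))
k,lab,st,ce=cv2.connectedComponentsWithStats(m)
for i in range(1,k):
    if 300<st[i,4]<8000: 
        q,_=cv2.findContours((lab==i).astype(np.uint8),cv2.RETR_EXTERNAL,cv2.CHAIN_APPROX_NONE)
        b=cv2.boxPoints(cv2.minAreaRect(q[0]));P=plane(c,b,72);l=max([P[j]-P[j-1] for j in range(4)],key=np.linalg.norm)
        print(st[i],P.mean(0).round(1),[np.linalg.norm(P[j]-P[j-1]).round(1) for j in range(4)],np.degrees(np.arctan2(l[1],l[0])).round(1))
        ys,xs=np.where(lab==i);t=ys.min()+4;bt=ys.max()-4
        for y in (t,bt):
            x=xs[ys==y];p=plane(c,[(x.min(),y),(x.max()+1,y)],72);print('w',np.linalg.norm(p[1]-p[0]).round(2))
print('goal 495.7 24.1 at 95.8')
E
```

```text
[498.13767883  12.75586494 275.80196748] 26.6
[399   0  42  15 434] [617.5 191.5  72. ] [np.float64(12.3), np.float64(40.0), np.float64(12.4), np.float64(40.3)] -172.2
w 35.14
w 24.47
[ 528    0   32   74 2215] [751.4 183.9  72. ] [np.float64(69.2), np.float64(33.6), np.float64(70.4), np.float64(35.2)] -72.7
w 33.76
w 36.21
[472  26  34  50 648] [694.1 160.3  72. ] [np.float64(47.2), np.float64(30.6), np.float64(47.6), np.float64(31.7)] -64.3
w 8.34
w 18.18
[ 261  106   29  116 3149] [496.1  22.7  72. ] [np.float64(124.1), np.float64(28.3), np.float64(124.1), np.float64(31.4)] -83.4
w 29.43
w 29.05
[ 404  134   46   50 1046] [658.9  45.8  72. ] [np.float64(69.5), np.float64(32.7), np.float64(67.9), np.float64(33.9)] 159.7
w 4.29
w 12.47
[   0  251  127   55 5049] [ 245.5 -143.4   72. ] [np.float64(61.9), np.float64(168.8), np.float64(56.3), np.float64(178.2)] -164.5
w 45.49
w 65.97
[  0 293 129  23 950] [ 244.8 -180.5   72. ] [np.float64(12.3), np.float64(181.2), np.float64(11.1), np.float64(183.2)] -164.7
w 43.69
w 58.63
goal 495.7 24.1 at 95.8
```

```bash
python3 -c "
from rig import r
print(r.sign_off())"
```

```text
the job is handed in; nothing more can be done
None
```

The loose wedge lies sole-up on its mate in the tray, slope on slope and head to tail, level and within about 2 mm of the goal by the wrist camera; I let go and handed the job in at about 27 s.

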